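Close up a three-pack of preserve jars

ROBOT

A 6-joint arm with a two-finger parallel gripper is mounted at the origin on the work surface. World frame = base frame: x ahead of the robot, y to its left, z up, the work surface at z = 0. Lengths are in m, angles in rad, forces in N, time in s.
With the tool pointing down it reaches from about 0.25 to 0.725 m from the base axis. Payload 4 kg.
Tool frame: the origin (TCP) lies on the front face of the gripper's body, between the roots of the fingers; the fingertips stand 73 mm ahead of it and the grasp point (between the pads) lies 54 mm ahead of it; z points along the fingers, y is the direction in which the jaws open and shut (so a half turn about z gives the same grasp; the last joint's range is limited). The gripper opens to 85 mm and grips with 20 to 120 N. Pads are 22 mm wide; open, the fingers measure 114 mm over their backs; the gripper's body (76 mm by 85 mm) begins 54 mm behind the grasp point. The pads swing forward as they close: fully open they stand 13 mm farther back than shut.
Start: joints at [-1.247, 0.241, 0.005, 1.335, 0, 1.571], TCP at [0.159, -0.474, 0.304] pointing down, gripper open.
Joint ranges: [-2.72, 2.72], [-1.05, 1.87], [-1.09, 1.28], [-1.99, 2.15], [-1.42, 1.44], [-3.14, 3.14]. Speed limits (rad/s): [2.79, 2.79, 3.14, 3.14, 3.14, 3.14].

INTERFACE

Orientations are given as a unit quaternion [x, y, z, w].
In Python, from workcell import sensors, camera, order gives the robot as it stands. The module is installed in compiled form; this text tells all that it offers.
- The arm moves only by the shell command python3 -m inch 'ROWS'. ROWS is JSON, one flat list of numbers, 5 for each row, row after row: the opening, from -1 (shut) to 1 (fully open), then the shift along the tool's x, y, z in mm, then the turn about the tool's z in units of 6 degrees (1.0 is 6 degrees). A call has 1 to 8 rows; each row is the pose to reach, as a shift and turn from the pose commanded when the call began, along the tool's axes at that moment; what a row does not reach only later rows make up. A row lasts 1/10 s, in which the tool goes at most 50 mm and 8.59 degrees, less where a joint would pass 70% of its speed; a pose out of reach is approached as far as the arm can. A call with a gripper value outside its range is refused whole. The fingers move at their own pace and stop on an object; the grip force is fixed at half the most. Time passes only in rows, so rows that repeat a pose let the fingers close. It gives the time, the measured TCP pose, the force and the opening at its end, in the units of the state.
- sensors.get_obs(): the state, without advancing time (a new reading comes with each control period).
- camera(name): name is "side" or "top" or "wrist"; returns a dict with "pixels" (420x560x3 uint8, red, green, blue), "intrinsics" (3x3 intrinsics, pixels), "k1" (the pictures are not rectified: a ray, as slopes to the right and down, at radius r is drawn at 1 + k1 r^2 times it, then the intrinsics apply), "extrinsics" (4x4, takes a point from camera to world coordinates). Camera axes: x right, y down, z forward; pixel columns grow to the right and rows downward; lengths in m; the calibration is good to about 2 mm. A picture is of the moment at which its call begins. There is no depth.
- order.job_done(): hands the job in, once; it reports no verdict.
The state is a dict: "clock": time; "joint_pos": joint angles; "joint_vel": joint speeds; "tau": joint torques, N m; "eef_pos": TCP position; "tool_rot": TCP orientation; "ft_force": force on the tool from outside, world axes, zero at the start; "ft_torque": the same for the moment, N m; "grip_width": finger opening in m.
Only numpy, scipy, OpenCV 4.12 (cv2) and the standard library are available. Lean on these libraries where they do the work, as an engineer would, in place of code of your own. Each camera call takes 0.05 s, during which the arm holds its last target.

TASK

Finish the three-pack in the steel packing tray: stand the two loose square jars upright in the tray, in line with the jar already there, and slide the end stop up until the three jars are snug against the fixed wall with no gaps. Then put the cardboard cap squarely over the three lids so that it sits fully down, let go, and leave the wide round pickle jar, the funnel and the bowl where they are.

Things in the scene. Friction and masses are not known exactly. Their poses are not given: they have to be found in the camera images.
- tray: Low steel packing tray fixed to the bench, 300 long (x) x 100 wide (y), floor 12 mm above the bench. Origin under its middle, on the bench; x along the row, from fixed wall to sliding stop; the wall's face is at x = -130. Side guide lips, 12 tall, keep jars in line: 54 apart at the floor, flaring to 62 at the top. Nothing is higher beside the row: fingers can straddle a jar across it.
- wall (a point): Point on the tray floor (12 mm above the bench) at the foot of the inner face of the fixed end wall, on the tray's centre line; axes as the tray's: x along the row towards the stop, z up. The wall is 54 wide, 48 tall above the floor, 4 thick, with stiffeners behind.
- stop_face (a point): Foot of the stop's flat face, on the centre line at floor level; axes as the tray's. The stop is a steel U bracket: face 46 wide, 48 tall; behind it (+x) two upright cheeks, 46 mm over their outsides, 46 tall, reach 40 mm back. Grip it from above across the cheeks or push it from behind. Between the cheeks, low: a black shoe, to 52 mm behind the face, and a knob (18 tall), not to be turned.
- stop (a joint): Place of the end stop, m: clear length from wall face to stop face is 0.130 + this value. Slides from 0 to 0.105 against about 4 N of friction and stays where left; lower is closer to the wall. Three jars touching take 0.144 of clear length (value 0.014).
- jar_in: Filled square glass jar with a plain paper label and round gold lid, already in the tray, a few mm off the fixed wall. The three square jars are alike: body 48 x 48, 56 tall; lid 44 diameter, from 62 to 78 mm up (78 overall); 0.15 to 0.28 kg. Origin: centre of the underside; z up, x and y square to the flat sides.
- jar_1: Loose square jar standing on the bench, same as jar_in (body 48 x 48, 56 tall; 78 overall with its lid). Origin: centre of the underside; x and y square to its sides.
- jar_2: The other loose square jar standing on the bench, same as jar_1.
- cap: Stiff cardboard cap lying open side down on the bench, 60 g: 156 long (x) x 60 wide (y) x 18 tall; inside 150 x 54, 14 deep. Goes over the three lids like a box lid, length along the row, panel resting on them; its underside is then 64 mm above the tray floor and it overhangs wall and stop, clear of both. Origin: centre of its underside, z up. Grip it across its width from above.
- pickle_jar: Bystander: wide round jar of pickles with white lid, 86 diameter x 85 tall, on the bench. Origin: centre of its underside.
- funnel: Bystander: metal funnel standing mouth down, 100 diameter x 68 tall. Origin: centre of its underside.
- bowl: Bystander: small round ceramic bowl, 90 diameter x 42 tall, empty. Origin: centre of its underside.
Things that resemble listed ones, but are neither listed nor needed, are in the scene too. Leave any green look-alike of the jar_2 alone.

How it is judged:
By the outcome, as a careful person would: the job done as asked, in the order asked, and still so for the second after the job is handed in, with the robot touching nothing.
It also fails if it takes over 69 s, if anything falls off the work surface, if the arm or the gripper's body presses on something with over 40 N, if the wrist force passes 120 N, or if a joint passes its speed limit or range.

## Working session

There is one attempt and no reset: what is moved stays moved. The work goes in short steps, Python scripts to look and compute and a shell command to move; the robot and the scene stay as the last step left them, time stands still between calls to the robot, and variables do not carry over. Pictures are saved under pics/ and viewed, and the job is handed in when it is done.

```bash
mkdir -p pics; ls; python3 - <<'E'
from workcell import sensors,camera
import cv2,numpy as np
np.set_printoptions(precision=4,suppress=True)
for n in("side","top","wrist"):
    c=camera(n);cv2.imwrite(f"pics/{n}0.png",c["pixels"][:,:,::-1]);print(n,c["intrinsics"].tolist(),c["k1"]);print(c["extrinsics"])
print(sensors.get_obs())
E
```

```text
pics
side [[445.1502967503107, 0.0, 278.6759600953571], [0.0, 445.1502967503107, 203.0944566946487], [0.0, 0.0, 1.0]] -0.07970678914300089
[[-0.9914 -0.0655  0.1134  0.3787]
 [-0.1308  0.542  -0.8301  0.8093]
 [-0.0071 -0.8378 -0.5459  0.6212]
 [ 0.      0.      0.      1.    ]]
top [[453.68780634447967, 0.0, 270.32779376192707], [0.0, 453.68780634447967, 208.94035306832978], [0.0, 0.0, 1.0]] -0.036398128904005525
[[-0.0254 -0.9843  0.1744  0.3062]
 [-0.9996  0.0277  0.0105 -0.0644]
 [-0.0152 -0.174  -0.9846  1.0793]
 [ 0.      0.      0.      1.    ]]
wrist [[289.77349892046004, 0.0, 275.4384564501508], [0.0, 289.77349892046004, 211.69027432653294], [0.0, 0.0, 1.0]] 0.01862330790545924
[[ 0.3187 -0.9011 -0.2941  0.2341]
 [-0.9478 -0.3035 -0.0975 -0.4481]
 [-0.0014  0.3098 -0.9508  0.3731]
 [ 0.      0.      0.      1.    ]]
{'clock': 0.15, 'joint_pos': array([-1.247 ,  0.2413,  0.004 ,  1.3352, -0.    ,  1.5708]), 'joint_vel': array([-0.0013, -0.002 ,  0.0063, -0.0008,  0.0018, -0.0012]), 'tau': array([  0.001 , -37.2635,  25.2639,   0.0124,   0.0001,  -0.    ]), 'eef_pos': array([ 0.159 , -0.4737,  0.3032]), 'tool_rot': array([ 0.9869,  0.1612, -0.0001, -0.0008]), 'ft_force': array([-0.7624, -0.6775,  0.5148]), 'ft_torque': array([ 0.0627,  0.0275, -0.0124]), 'grip_width': 0.08527886231926991}
```

View pics/top0.png

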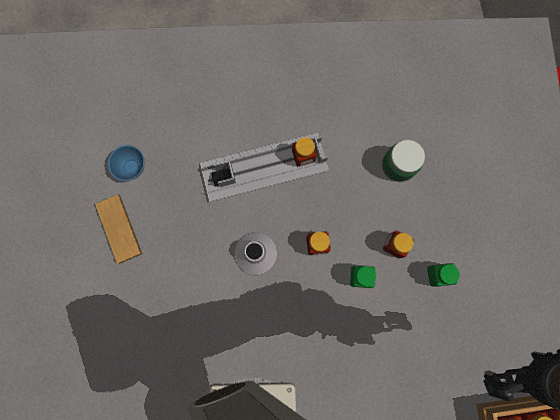

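View pics/side0.png

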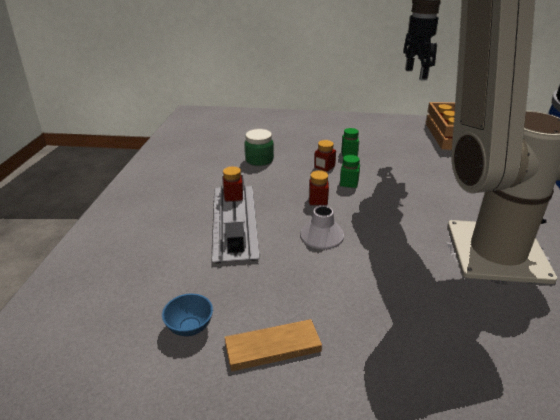

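View pics/wrist0.png

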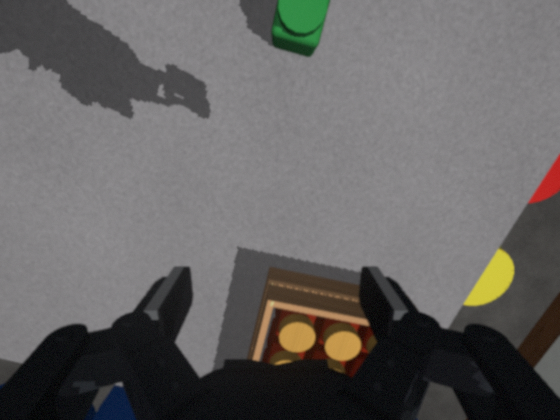

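```bash
cat > h.py <<'E'
import numpy as np,cv2
from workcell import sensors,camera,order
from scipy.spatial.transform import Rotation as R
np.set_printoptions(precision=4,suppress=True)
def ray(c,uv):
    K=c["intrinsics"];k=c["k1"];uv=np.atleast_2d(uv).astype(float)
    d=np.c_[(uv[:,0]-K[0,2])/K[0,0],(uv[:,1]-K[1,2])/K[1,1]];s=d.copy()
    for _ in range(20): s=d/(1+k*(s**2).sum(1,keepdims=True))
    E=c["extrinsics"];return E[:3,3],np.c_[s,np.ones(len(s))]@E[:3,:3].T
def onz(c,uv,z):
    o,d=ray(c,uv);return o+d*((z-o[2])/d[:,2:])
def proj(c,P):
    P=np.atleast_2d(P);E=c["extrinsics"];q=(P-E[:3,3])@E[:3,:3];s=q[:,:2]/q[:,2:]
    s=s*(1+c["k1"]*(s**2).sum(1,keepdims=True));K=c["intrinsics"]
    return np.c_[s[:,0]*K[0,0]+K[0,2],s[:,1]*K[1,1]+K[1,2]]
def snap(n,name,crop=None,f=1):
    c=camera(n);im=c["pixels"][:,:,::-1].copy();np.savez(f"pics/{name}.npz",**{k:np.array(v) for k,v in c.items()})
    if crop: x0,y0,x1,y1=crop;im=im[y0:y1,x0:x1]
    if f!=1: im=cv2.resize(im,None,fx=f,fy=f,interpolation=cv2.INTER_CUBIC)
    cv2.imwrite(f"pics/{name}.png",im);return c
def load(name):
    z=np.load(f"pics/{name}.npz");return {k:z[k] if z[k].ndim else float(z[k]) for k in z}
def blobs(c,lo,hi,amin=30):
    hsv=cv2.cvtColor(c["pixels"],cv2.COLOR_RGB2HSV);m=cv2.inRange(hsv,lo,hi)
    n,l,s,ce=cv2.connectedComponentsWithStats(m)
    return [(ce[i],s[i],(l==i).astype(np.uint8)) for i in range(1,n) if s[i,4]>=amin]
def tool():
    o=sensors.get_obs();return o["eef_pos"],R.from_quat(o["tool_rot"]),o
def plan(xyz,yaw=None):
    """shift in tool axes (mm) to bring TCP to xyz; yaw = world direction (rad) of jaw axis (tool y), mod pi"""
    p,r,o=tool();d=r.inv().apply(np.array(xyz)-p)*1000
    y=r.apply([0,1,0]);cur=np.arctan2(y[1],y[0]);t=None
    if yaw is not None:
        dw=(yaw-cur+np.pi/2)%np.pi-np.pi/2;t=-np.degrees(dw)/6  # tool z down
    print("t",round(o["clock"],2),"tcp",p,"jawyaw",round(np.degrees(cur),1),"q6",o["joint_pos"][5],"w",o["grip_width"],"F",o["ft_force"]);print("SHIFT",d.round(1),"TURN",t)
E
python3 - <<'E'
from h import *
T=snap("top","top1",(190,120,470,300),2.85);S=snap("side","side1",(180,100,400,280),3.6)
for n,c in(("top",T),("side",S)):
    for ce,s,m in blobs(c,(12,130,120),(25,255,255)):
        print(n,ce,s, onz(c,ce,0.078),onz(c,ce,.09))
E
```

```text
top [305.0623 146.1429] [296 138  19  18 273] [[ 0.6277 -0.1372  0.078 ]] [[ 0.6238 -0.1364  0.09  ]]
top [117.3676 228.4984] [  96  195   45   68 1575] [[0.4486 0.2908 0.078 ]] [[0.4469 0.2865 0.09  ]]
top [319.6699 240.9739] [310 232  20  20 306] [[ 0.4085 -0.161   0.078 ]] [[ 0.4073 -0.1599  0.09  ]]
top [403.0435 242.3946] [394 233  19  20 299] [[ 0.4002 -0.3451  0.078 ]] [[ 0.3991 -0.3417  0.09  ]]
top [520.7788 410.7566] [493 405  59  15 226] [[ 0.0388 -0.5683  0.078 ]] [[ 0.042  -0.5622  0.09  ]]
top [544.4167 418.0833] [538 416  14   4  36] [[ 0.0221 -0.6171  0.078 ]] [[ 0.0255 -0.6105  0.09  ]]
side [440.7534 116.1644] [430 103  23  24  73] [[ 0.0384 -0.5903  0.078 ]] [[ 0.0459 -0.5593  0.09  ]]
side [444.5932 105.8983] [439 103  13   6  59] [[ 0.0084 -0.6876  0.078 ]] [[ 0.0166 -0.6545  0.09  ]]
side [448.9423 112.6346] [443 110  12   6  52] [[ 0.0054 -0.6259  0.078 ]] [[ 0.0137 -0.5942  0.09  ]]
side [325.3133 143.1687] [318 140  15   7  83] [[ 0.4014 -0.3395  0.078 ]] [[ 0.4009 -0.3141  0.09  ]]
side [231.4701 170.5128] [223 167  18   8 117] [[ 0.6296 -0.1519  0.078 ]] [[ 0.6241 -0.1307  0.09  ]]
side [319.0303 174.6364] [311 170  17  10 132] [[ 0.4091 -0.1568  0.078 ]] [[ 0.4085 -0.1355  0.09  ]]
side [271.3703 341.4195] [ 225  320   96   45 2517] [[0.4521 0.3669 0.078 ]] [[0.4505 0.3766 0.09  ]]
```

View pics/top1.png

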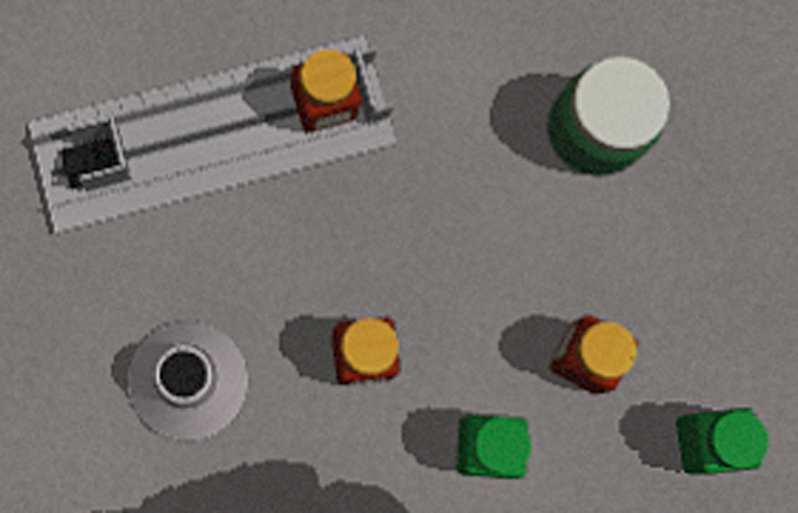

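View pics/side1.png

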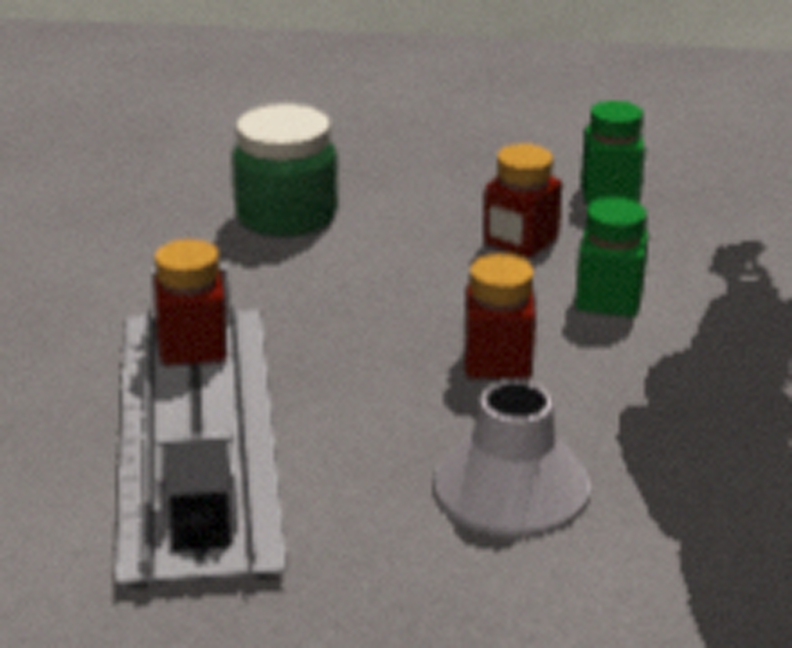

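```bash
python3 - <<'E'
from h import *
c=load("top1");W=load("top1")
pts=np.array([(365,37),(395,145),(52,232),(28,125)])/2.85+[190,120]
P=onz(c,pts,.012);print(P,P.mean(0))
for a,b in((0,3),(1,2)): v=P[b]-P[a];print(np.degrees(np.arctan2(v[1],v[0])),np.linalg.norm(v))
for a,b in((0,1),(3,2)): v=P[b]-P[a];print(np.degrees(np.arctan2(v[1],v[0])),np.linalg.norm(v))
w=camera("wrist");p,r,o=tool()
E=w["extrinsics"];print("cam in tool",r.inv().apply(E[:3,3]-p),"\n",r.as_matrix().T@E[:3,:3])
print("tool R",r.as_matrix())
for ce,s,m in blobs(c,(45,100,60),(75,255,255)): print("green",ce,onz(c,ce,.07))
for ce,s,m in blobs(c,(8,100,80),(25,255,255),1000):
    k=cv2.findContours(m,0,2)[0];R_=cv2.minAreaRect(k[0]);b=cv2.boxPoints(R_);B=onz(c,b,.018);print(ce,B,B.mean(0),[np.linalg.norm(B[i]-B[i-1]) for i in range(4)])
    for i in range(4): v=B[i]-B[i-1];print(np.degrees(np.arctan2(v[1],v[0])))
print("funnel",onz(c,np.array([255,251]),.06))
E
```

```text
[[ 0.6817 -0.1754  0.012 ]
 [ 0.5848 -0.1965  0.012 ]
 [ 0.5178  0.0956  0.012 ]
 [ 0.6117  0.1162  0.012 ]] [ 0.599 -0.04   0.012]
103.49561834922397 0.299808681557704
102.92679542505832 0.29977136015823347
-167.66917296729238 0.09916379215392611
-167.67418454460955 0.09618731742175371
cam in tool [ 0.0794 -0.0005 -0.0699] 
 [[ 0.0006 -0.9508 -0.3098]
 [ 1.      0.0005  0.0003]
 [-0.0001 -0.3098  0.9508]]
tool R [[ 0.948   0.3182 -0.0002]
 [ 0.3182 -0.948   0.0006]
 [-0.     -0.0007 -1.    ]]
green [403.8082 172.4384] [[ 0.5612 -0.3613  0.07  ]]
green [446.9197 274.2701] [[ 0.3278 -0.4391  0.07  ]]
green [364.5142 276.391 ] [[ 0.3285 -0.257   0.07  ]]
[117.4554 228.7057] [[0.5199 0.3729 0.018 ]
 [0.542  0.3117 0.018 ]
 [0.3953 0.252  0.018 ]
 [0.3739 0.3118 0.018 ]] [0.4578 0.3121 0.018 ] [np.float64(0.1582811991114194), np.float64(0.06512458612135213), np.float64(0.15843731953984433), np.float64(0.06351451365830713)]
22.734229350682163
-70.12207145286067
-157.8515726655136
109.67191293669535
funnel [[ 0.3917 -0.0167  0.06  ]]
```

```bash
python3 - <<'E'
from h import *
plan((0.405,-0.344,0.26))
E
```

```text
t 0.3 tcp [ 0.159  -0.4739  0.3036] jawyaw -71.4 q6 1.5707974484228273 w 0.08534752962216828 F [-0.2491  0.2862  0.025 ]
SHIFT [274.5 -44.8  43.6] TURN None
```

```bash
python3 -m inch '[1,275,-45,44,0, 1,275,-45,44,0, 1,275,-45,44,0, 1,275,-45,44,0, 1,275,-45,44,0, 1,275,-45,44,0, 1,275,-45,44,0]'; python3 - <<'E'
from h import *
snap("wrist","w1");plan((.4,-.344,.26))
E
```

```text
clock: 1.0
eef_pos: [0.4085, -0.3415, 0.2587]
tool_rot: [0.986, 0.164, 0.0, -0.001]
ft_force: [-0.1, 0.7, -0.4]
grip_width: 0.0855
t 1.05 tcp [ 0.4069 -0.3425  0.2591] jawyaw -71.2 q6 2.1141090974133996 w 0.0854179936409608 F [ 0.1834 -0.0864  0.1143]
SHIFT [-7.  -0.8 -0.9] TURN None
```

View pics/w1.png

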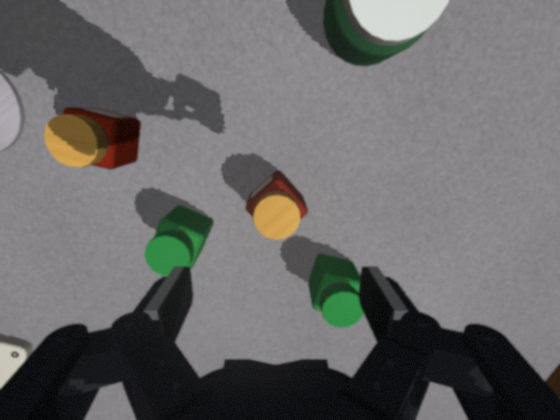

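```bash
python3 - <<'E'
from h import *
c=load("w1");im=c["pixels"][:,:,::-1]
cv2.imwrite("pics/w1c.png",cv2.resize(im[160:250,230:330],None,fx=6,fy=6,interpolation=cv2.INTER_CUBIC))
cv2.imwrite("pics/w1d.png",cv2.resize(im[90:180,30:150],None,fx=6,fy=6,interpolation=cv2.INTER_CUBIC))
for ce,s,m in blobs(c,(10,100,80),(25,255,255),100): print(ce,s,onz(c,ce,.078))
E
```

```text
[ 72.4697 141.1946] [  44  114   64   53 2312] [[ 0.4097 -0.161   0.078 ]]
[276.2286 214.7703] [ 252  191   49   48 1811] [[ 0.4036 -0.3433  0.078 ]]
```

View pics/w1c.png

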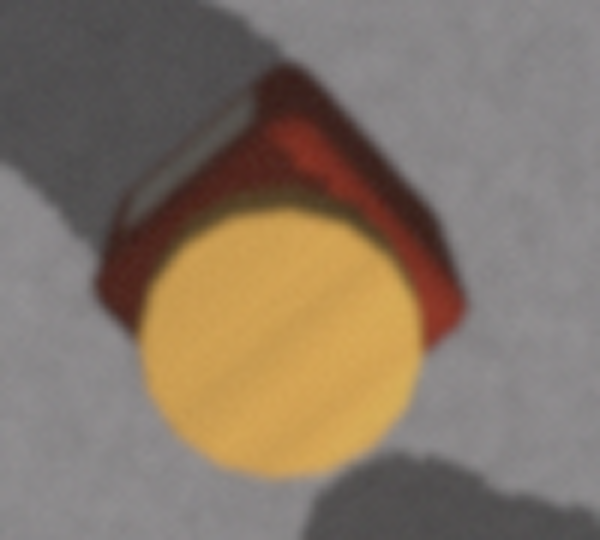

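View pics/w1d.png

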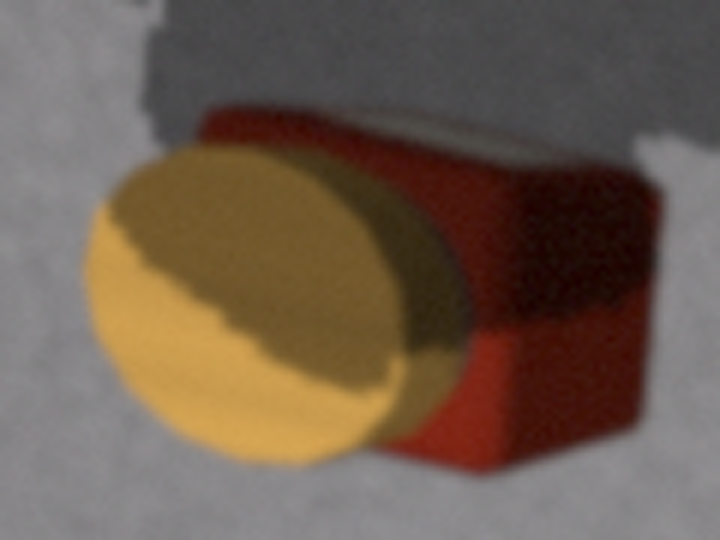

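```bash
python3 - <<'E'
from h import *
c=load("w1")
def ang(a,b,o,z):
    P=onz(c,np.array([a,b])/6+o,z);v=P[1]-P[0];print(np.degrees(np.arctan2(v[1],v[0]))%90,np.linalg.norm(v))
ang((308,72),(436,220),(230,160),0);ang((262,80),(118,222),(230,160),0)
ang((100,288),(135,330),(230,160),.054);ang((465,308),(428,350),(230,160),.054)
ang((661,200),(641,420),(30,90),0);ang((490,470),(640,425),(30,90),0); ang((380,455),(480,472),(30,90),.054);ang((215,108),(510,165),(30,90),.054)
p,r,o=tool();print(np.degrees(np.arctan2(*r.apply([0,1,0])[1::-1])),o["joint_pos"])
E
```

```text
59.81638428511637 0.038512900277234516
63.71224127473829 0.03975734982299357
56.35026278669292 0.009235482128575192
70.16230462000183 0.009482134885235506
5.304631429298809 0.04047061788688428
35.15715826428233 0.03054639548896082
9.044866453500077 0.015273280513704485
8.501876872543207 0.042297628857639824
-71.21421657771893 [-0.6996  0.3272  0.0047  1.2498 -0.0002  2.1141]
```

```bash
python3 - <<'E'
from h import *
plan((.402,-.3432,.090),np.radians(-28))
E
```

```text
t 1.05 tcp [ 0.4069 -0.3425  0.2591] jawyaw -71.2 q6 2.1141090974133996 w 0.0854179936409608 F [ 0.1834 -0.0864  0.1143]
SHIFT [ -4.7  -0.7 169.1] TURN -7.202369429619824
```

```bash
python3 -m inch '[1,-4,0,60,-7.2, 1,-4,0,60,-7.2, 1,-4,0,70,-7.2, 1,-4,0,80,-7.2, 1,-4,0,120,-7.2, 1,-4,0,170,-7.2, 1,-4,0,170,-7.2, 1,-4,0,170,-7.2]'; python3 - <<'E'
from h import *
snap("wrist","w2");plan((.402,-.3432,.090),np.radians(-28))
E
```

```text
clock: 1.85
eef_pos: [0.4004, -0.3453, 0.0899]
tool_rot: [0.859, 0.512, -0.001, -0.001]
ft_force: [0.1, 0.4, -0.5]
grip_width: 0.0854
t 1.9 tcp [ 0.4018 -0.3462  0.0916] jawyaw -28.3 q6 1.354010058570146 w 0.08563233928513475 F [-0.0983  0.5504  0.7565]
SHIFT [ 2.8 -1.3  1.6] TURN -0.05454813770630374
```

View pics/w2.png

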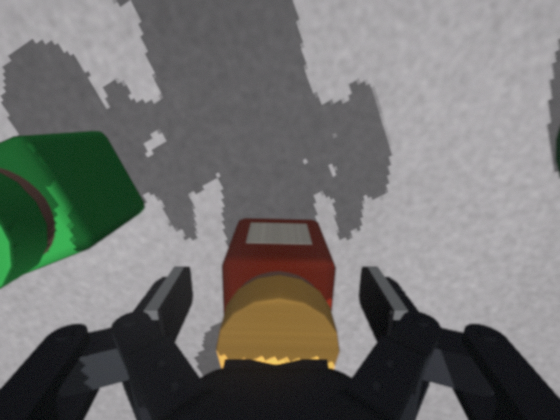

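```bash
python3 -m inch '[-1,0,0,0,0, -1,0,0,0,0, -1,0,0,0,0, -1,0,0,0,0, -1,0,0,0,0, -1,0,0,0,0]';python3 -m inch '[-1,0,0,-30,0, -1,0,0,-80,0, -1,0,0,-130,0, -1,0,0,-150,0, -1,0,0,-150,0]'; python3 - <<'E'
from h import *
snap("wrist","w3")
xh=np.array([np.cos(np.radians(103.2)),np.sin(np.radians(103.2))]);C=np.array([.599,-.04])
p=C+xh*(-.03);plan((*p,.24),np.radians(13.2))
E
```

```text
clock: 2.5
eef_pos: [0.4026, -0.346, 0.0922]
tool_rot: [0.858, 0.513, 0.0, 0.002]
ft_force: [-1.4, -0.2, 9.0]
grip_width: 0.0473
clock: 3.0
eef_pos: [0.4034, -0.3464, 0.2445]
tool_rot: [0.858, 0.513, 0.001, 0.004]
ft_force: [0.7, -0.2, -1.9]
grip_width: 0.0471
t 3.05 tcp [ 0.4023 -0.3455  0.2416] jawyaw -28.2 q6 1.3539628726431643 w 0.04743905878257606 F [ 0.0082  0.4789 -2.9581]
SHIFT [339.7  48.6   1.5] TURN -6.9058910642304
```

View pics/w3.png

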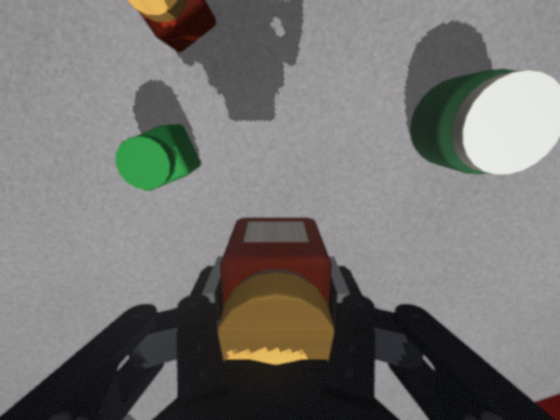

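```bash
python3 -m inch '[-1,340,49,-28,-6.9, -1,340,49,-28,-6.9, -1,340,49,-28,-6.9, -1,340,49,-28,-6.9, -1,340,49,-28,-6.9, -1,340,49,-28,-6.9, -1,340,49,-28,-6.9, -1,340,49,-28,-6.9]'; python3 -m inch '[-1,0,0,0,0, -1,0,0,0,0]';python3 - <<'E'
from h import *
snap("wrist","w4")
snap("top","top4",(190,100,390,250),4)
xh=np.array([np.cos(np.radians(103.2)),np.sin(np.radians(103.2))]);C=np.array([.599,-.04])
p=C+xh*(-.04);plan((*p,.24),np.radians(13.2))
E
```

```text
clock: 3.85
eef_pos: [0.6077, -0.0635, 0.2647]
tool_rot: [0.619, 0.786, 0.0, -0.002]
ft_force: [-0.7, -0.8, -1.7]
grip_width: 0.0474
clock: 4.05
eef_pos: [0.6045, -0.0693, 0.2657]
tool_rot: [0.622, 0.783, -0.001, -0.002]
ft_force: [0.2, 0.1, -2.9]
grip_width: 0.0474
t 4.15 tcp [ 0.6047 -0.0701  0.2669] jawyaw 13.0 q6 1.227923199615086 w 0.046993241553580166 F [ 0.3996 -1.1844 -1.4087]
SHIFT [-9.4  1.4 26.9] TURN -0.02657887323127235
```

View pics/w4.png

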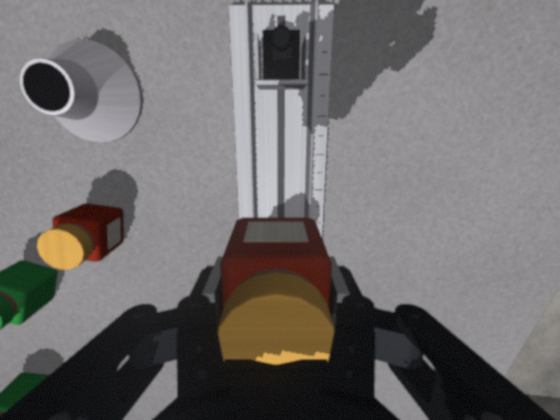

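View pics/top4.png

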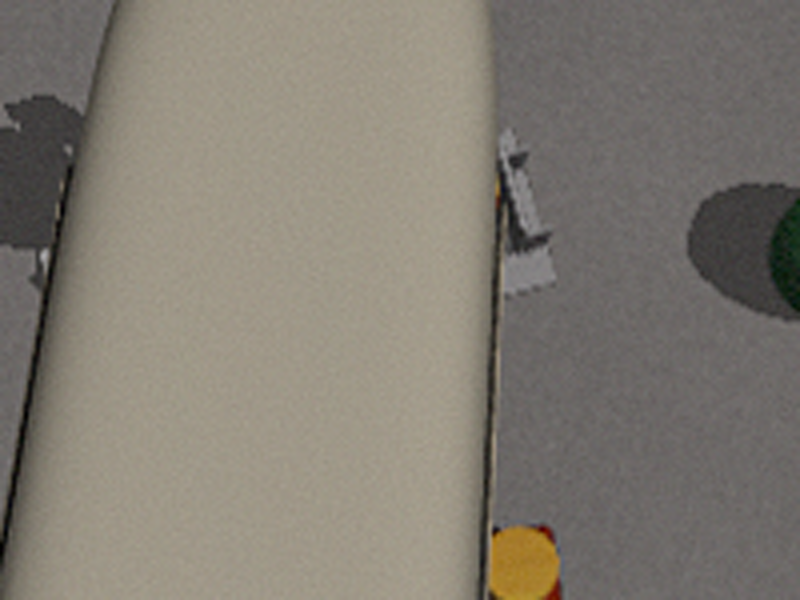

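```bash
python3 - <<'E'
from h import *
c=load("w4");im=c["pixels"][:,:,::-1]
cv2.imwrite("pics/w4c.png",cv2.resize(im[0:150,215:350],None,fx=5,fy=4,interpolation=cv2.INTER_CUBIC))
E
```

```text
(no output)
```

View pics/w4c.png

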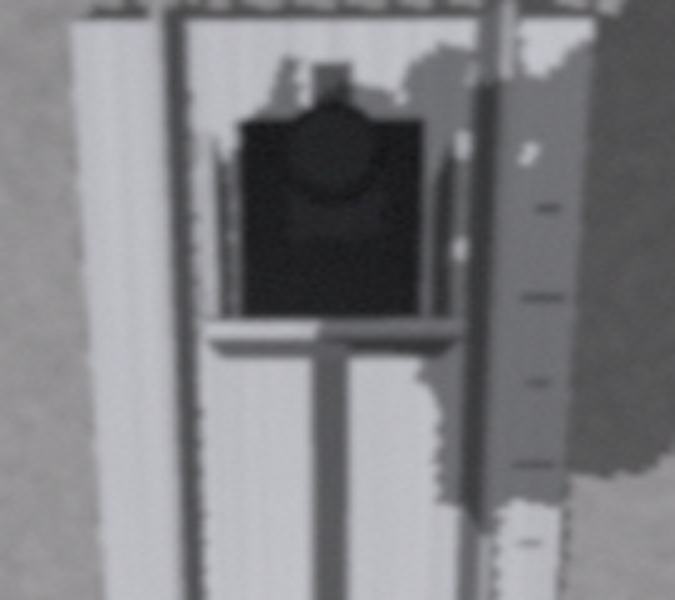

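```bash
python3 - <<'E'
from h import *
c=load("w4")
f=lambda *a: onz(c,np.array(a)/[5,4]+[215,0],.012)
L=f((75,20),(102,580));Rr=f((595,20),(560,580));s=f((330,353),(330,580))
print(L,Rr,s)
for P in(L,Rr,s): v=P[0]-P[1];print(np.degrees(np.arctan2(v[1],v[0])))
xh=np.array([np.cos(np.radians(103.2)),np.sin(np.radians(103.2))]);yh=np.array([-xh[1],xh[0]]);C=np.array([.599,-.04])
for n,P in(("L",L),("R",Rr),("s",s)): print(n,(P[:,:2]-C)@np.c_[xh,yh]*1000)
t=load("top1")
for ce,s_,m in blobs(t,(12,130,120),(25,255,255)):
    if s_[1]<200: 
        (u,v),r=cv2.minEnclosingCircle(cv2.findContours(m,0,1)[0][0]);P=onz(t,(u,v),.09);print("jar_in lid",ce,(u,v),r,(P[:,:2]-C)@np.c_[xh,yh]*1000,(onz(t,ce,.09)[:,:2]-C)@np.c_[xh,yh]*1000)
sd=load("side1");P=onz(sd,(231.5,171),.09);print((P[:,:2]-C)@np.c_[xh,yh]*1000)
E
```

```text
[[ 0.5205  0.0961  0.012 ]
 [ 0.5492 -0.0298  0.012 ]] [[ 0.6164  0.1184  0.012 ]
 [ 0.6466 -0.007   0.012 ]] [[ 0.5844  0.037   0.012 ]
 [ 0.5977 -0.0184  0.012 ]]
102.82901529094174
103.55135092532593
103.5072795281741
L [[150.4632  45.3131]
 [ 21.3042  46.1494]]
R [[150.232  -53.0681]
 [ 21.2361 -53.8591]]
s [[78.2835 -3.365 ]
 [21.3032 -3.6706]]
jar_in lid [305.0623 146.1429] (305.0, 146.0) 9.486932754516602 [[-99.4477  -2.5463]] [[-99.4941  -2.1842]]
jar_in lid [117.3676 228.4984] (117.0, 228.5) 33.51502227783203 [[353.4346  73.3522]] [[352.6342  73.5587]]
[[-91.4999  -3.6731]]
```

```bash
cat >> h.py <<'E'
a_=np.radians(103.3);xh=np.array([np.cos(a_),np.sin(a_)]);yh=np.array([-xh[1],xh[0]]);C=np.array([.6023,-.0392])
def tr(x,y=0,z=0): return (*(C+xh*x/1000+yh*y/1000),z)
def totr(P): P=np.atleast_2d(P);return (P[:,:2]-C)@np.c_[xh,yh]*1000
E
python3 - <<'E'
from h import *
plan(tr(-37,0,.135),np.radians(13.3))
E
```

```text
t 4.15 tcp [ 0.6047 -0.0701  0.2669] jawyaw 13.0 q6 1.227923199615086 w 0.046993241553580166 F [ 0.3996 -1.1844 -1.4087]
SHIFT [ -6.5   5.1 131.9] TURN -0.043245539897940104
```

```bash
python3 -m inch '[-1,-6,5,50,0, -1,-6,5,100,0, -1,-6,5,132,0, -1,-6,5,132,0, -1,-6,5,132,0]';python3 - <<'E'
from h import *
snap("wrist","w5",(180,0,380,300),2);snap("side","side5",(150,80,350,230),4)
plan(tr(-37,0,.104),np.radians(13.3))
E
```

```text
clock: 4.65
eef_pos: [0.6116, -0.0746, 0.1362]
tool_rot: [0.622, 0.783, -0.0, -0.0]
ft_force: [0.6, -0.5, -0.7]
grip_width: 0.0476
t 4.75 tcp [ 0.6137 -0.0743  0.1389] jawyaw 13.1 q6 1.2216422009583425 w 0.04711015538095752 F [ 0.3262  0.2844 -0.9807]
SHIFT [-0.1 -3.1 34.8] TURN -0.03378700013359815
```

View pics/w5.png

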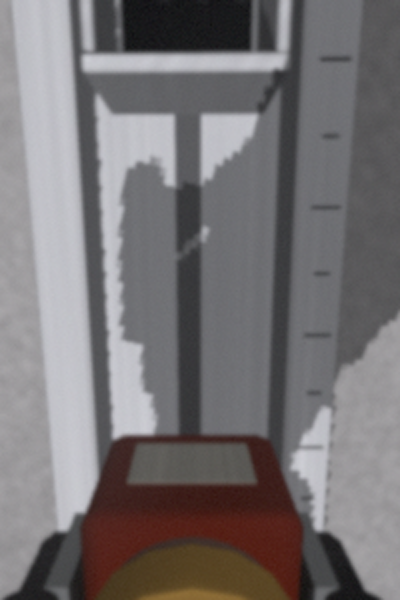

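View pics/side5.png

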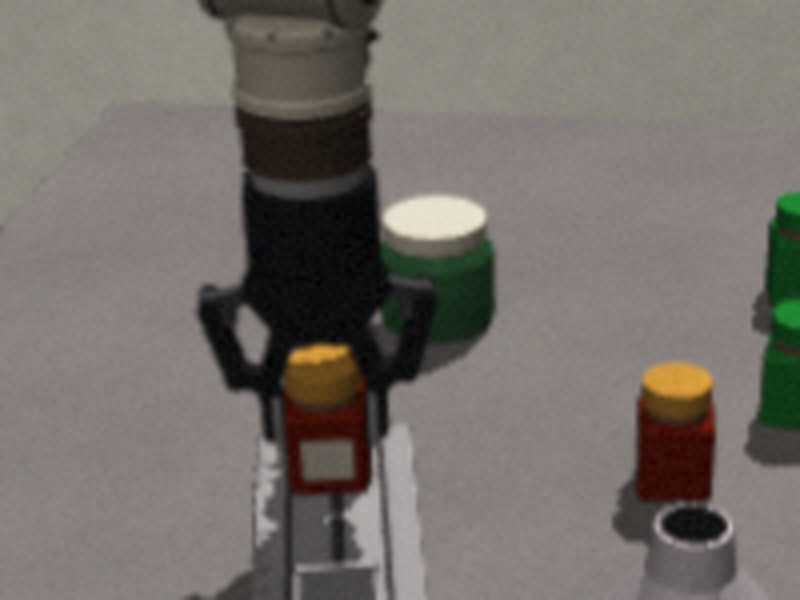

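```bash
python3 -m inch '[-1,0,0,20,0, -1,0,0,28,0, -1,0,0,31,0, -1,0,0,31,0]';python3 - <<'E'
from h import *
snap("wrist","w6",(180,0,380,300),2)
plan(tr(-37,0,.104),np.radians(13.3))
E
```

```text
clock: 5.15
eef_pos: [0.6123, -0.0735, 0.1056]
tool_rot: [0.621, 0.783, 0.0, 0.0]
ft_force: [0.1, 0.3, -2.6]
grip_width: 0.0475
t 5.2 tcp [ 0.6125 -0.0736  0.1059] jawyaw 13.1 q6 1.221738766065768 w 0.047378479526940374 F [ 0.3803 -0.7646 -1.3161]
SHIFT [-1.2 -2.   1.9] TURN -0.025110451924973114
```

View pics/w6.png

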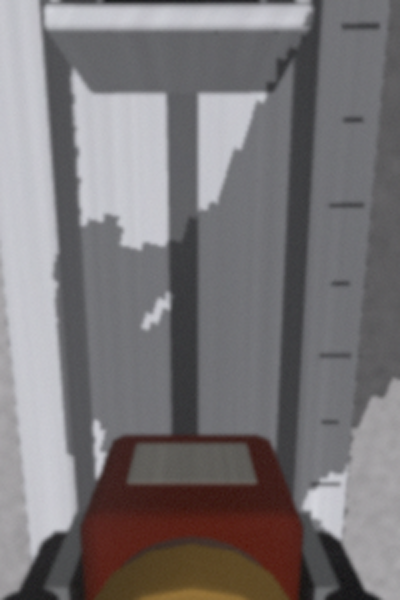

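```bash
python3 -m inch '[-1,0,-1.2,1,0, -1,0,-1.2,2.5,0, -1,0,-1.2,2.5,0]'
```

```text
clock: 5.5
eef_pos: [0.6113, -0.0739, 0.1042]
tool_rot: [0.621, 0.783, 0.0, 0.001]
ft_force: [-2.6, -0.1, 4.4]
grip_width: 0.0474
```

```bash
python3 -m inch '[1,0,0,0,0, 1,0,0,0,0, 1,0,0,0,0, 1,0,0,-40,0, 1,0,0,-90,0, 1,0,0,-120,0, 1,0,0,-120,0]';python3 - <<'E'
from h import *
snap("wrist","w7")
plan((.4085,-.160,.2),np.radians(7))
E
```

```text
clock: 6.2
eef_pos: [0.6138, -0.0742, 0.2287]
tool_rot: [0.621, 0.783, 0.003, 0.005]
ft_force: [1.0, 0.1, -0.3]
grip_width: 0.0854
t 6.25 tcp [ 0.6125 -0.074   0.2256] jawyaw 13.2 q6 1.2210391498060333 w 0.08544217956501228 F [ 0.5115 -0.0096 -0.5997]
SHIFT [ -37.3 -218.4   24.3] TURN 1.0253174875846327
```

View pics/w7.png

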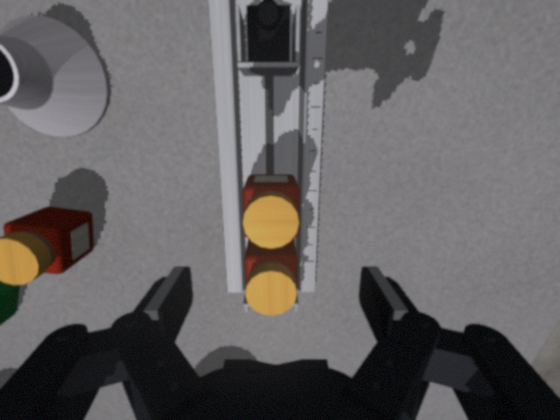

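```bash
python3 -m inch '[1,-37,-218,10,1, 1,-37,-218,10,1, 1,-37,-218,10,1, 1,-37,-218,10,1, 1,-37,-218,10,1, 1,-37,-218,10,1]';python3 - <<'E'
from h import *
c=snap("wrist","w8")
for ce,s,m in blobs(c,(10,100,60),(25,255,255),100): print(ce,s,onz(c,ce,.078))
plan((.4085,-.160,.09),np.radians(7))
E
```

```text
clock: 6.85
eef_pos: [0.4031, -0.1596, 0.2108]
tool_rot: [0.663, 0.749, -0.001, -0.002]
ft_force: [-0.0, -0.1, 0.4]
grip_width: 0.0851
[284.994  225.9676] [ 257  197   57   59 2687] [[ 0.409  -0.1561  0.078 ]]
[553.4545 240.5714] [546 227  14  29 308] [[ 0.609  -0.1428  0.078 ]]
t 6.9 tcp [ 0.4053 -0.1595  0.2114] jawyaw 7.0 q6 1.0729887656853128 w 0.08528403834824186 F [-0.608   1.0092  0.0175]
SHIFT [ -1.    3.3 121.4] TURN 0.004830518773950816
```

View pics/w8.png

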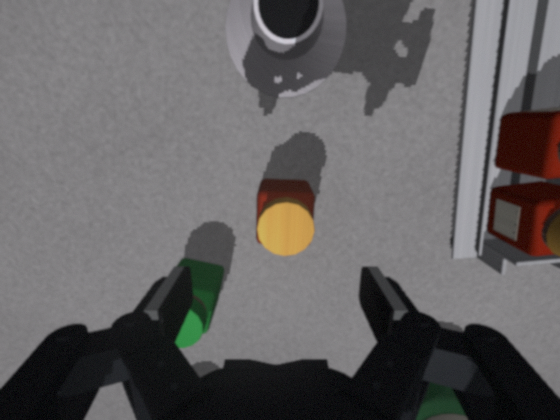

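```bash
python3 -m inch '[1,1,4,50,0, 1,1,4,100,0, 1,1,4,121,0, 1,1,4,121,0, -1,1,4,121,0, -1,1,4,121,0, -1,1,4,121,0, -1,1,4,121,0]'; python3 -m inch '[-1,0,0,0,0, -1,0,0,0,0]';python3 - <<'E'
from h import *
c=snap("wrist","w9")
plan((.4085,-.160,.09),np.radians(7))
E
```

```text
clock: 7.7
eef_pos: [0.4123, -0.1584, 0.0931]
tool_rot: [0.662, 0.75, 0.001, 0.002]
ft_force: [0.9, 0.7, 5.0]
grip_width: 0.0471
clock: 7.9
eef_pos: [0.4123, -0.1584, 0.0931]
tool_rot: [0.662, 0.75, 0.001, 0.002]
ft_force: [0.3, 1.1, 6.6]
grip_width: 0.0472
t 7.95 tcp [ 0.4123 -0.1585  0.0931] jawyaw 7.2 q6 1.0789216862800528 w 0.047189990438619406 F [0.0641 0.5239 6.5621]
SHIFT [-1.  -4.   3.1] TURN 0.025584998104298567
```

View pics/w9.png

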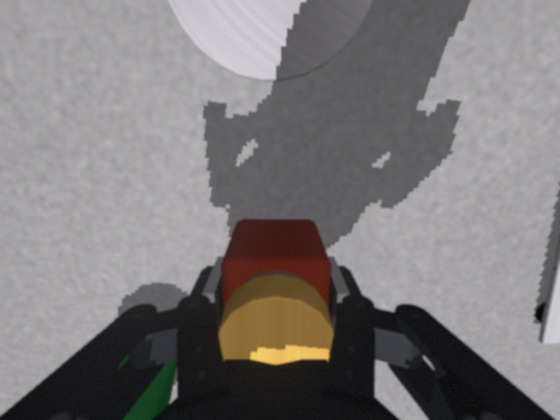

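```bash
python3 -m inch '[-1,0,0,-40,0, -1,0,0,-90,0, -1,0,0,-130,0, -1,0,0,-130,0]'; python3 - <<'E'
from h import *
plan(tr(25,0,.22),np.radians(13.3))
E
```

```text
clock: 8.35
eef_pos: [0.414, -0.1592, 0.2275]
tool_rot: [0.662, 0.75, 0.002, 0.006]
ft_force: [1.1, -0.3, -1.1]
grip_width: 0.0475
t 8.35 tcp [ 0.414  -0.1592  0.2275] jawyaw 7.2 q6 1.0789214717967006 w 0.04754293970270868 F [ 1.1031 -0.3385 -1.0694]
SHIFT [120.5 198.9   9. ] TURN -1.0248711359738658
```

```bash
python3 -m inch '[-1,120,199,0,-1, -1,120,199,0,-1, -1,120,199,0,-1, -1,120,199,0,-1, -1,120,199,0,-1, -1,120,199,20,-1, -1,120,199,20,-1]'; python3 - <<'E'
from h import *
snap("wrist","w10",(180,0,380,300),2)
plan(tr(25,0,.135),np.radians(13.3))
E
```

```text
clock: 9.05
eef_pos: [0.5917, -0.013, 0.1974]
tool_rot: [0.621, 0.784, -0.002, -0.003]
ft_force: [-0.7, 0.1, -1.4]
grip_width: 0.0471
t 9.1 tcp [ 0.5916 -0.0137  0.1988] jawyaw 13.2 q6 1.3174763442170243 w 0.0477660438388584 F [-0.3391 -0.2906 -1.6045]
SHIFT [-2.4  5.  63.7] TURN -0.018549834024979266
```

View pics/w10.png

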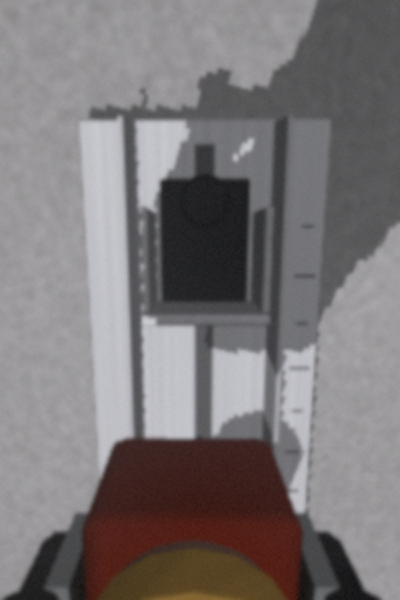

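```bash
python3 -m inch '[-1,-2,5,40,0, -1,-2,5,64,0, -1,-2,5,76,0, -1,-2,5,76,0, -1,-2,5,76,0]'; python3 - <<'E'
from h import *
snap("wrist","w11",(180,0,380,300),2)
plan(tr(25,0,.105),np.radians(13.3))
E
```

```text
clock: 9.6
eef_pos: [0.599, -0.0153, 0.1266]
tool_rot: [0.622, 0.783, 0.0, 0.001]
ft_force: [0.5, 0.4, -0.8]
grip_width: 0.0475
t 9.65 tcp [ 0.5995 -0.0152  0.1272] jawyaw 13.1 q6 1.3163471710936923 w 0.047400616136654854 F [ 0.3536  0.0696 -1.995 ]
SHIFT [ 1.1 -2.9 22.2] TURN -0.02962110154703952
```

View pics/w11.png

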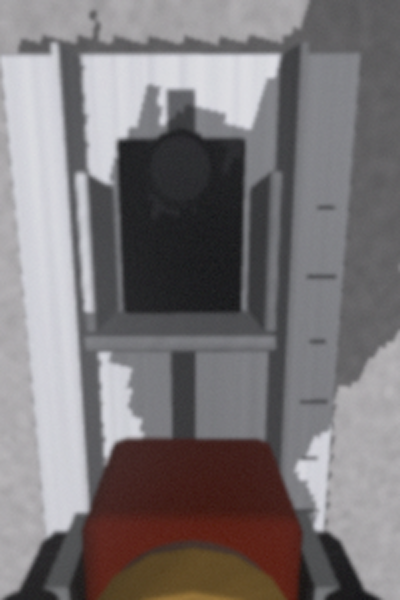

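```bash
python3 -m inch '[-1,0,-2.5,10,0, -1,0,-2.5,19,0, -1,0,-2.5,21,0, -1,0,-2.5,22,0, -1,0,-2.5,22,0]'; python3 - <<'E'
from h import *
snap("wrist","w12",(180,0,380,300),2)
E
```

```text
clock: 10.15
eef_pos: [0.5963, -0.0155, 0.1052]
tool_rot: [0.621, 0.783, 0.0, 0.001]
ft_force: [-3.5, 0.5, 10.0]
grip_width: 0.0474
```

View pics/w12.png

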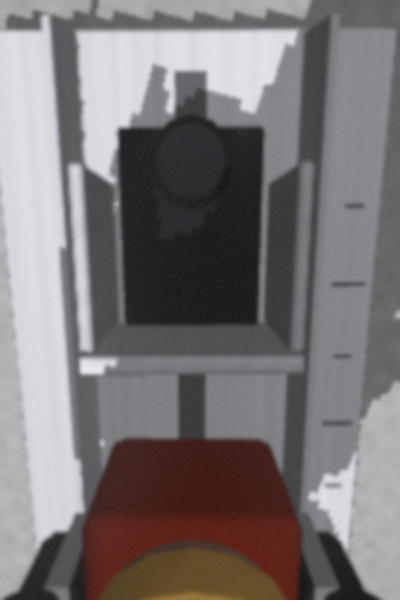

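```bash
python3 -m inch '[1,0,0,-1,0, 1,0,0,-1,0, 1,0,0,-1,0, 1,0,0,-50,0, 1,0,0,-90,0, 1,60,0,-90,0, 1,60,0,-90,0]'; python3 - <<'E'
from h import *
c=snap("wrist","w13")
plan(tr(98,0,.105),np.radians(13.3))
E
```

```text
clock: 10.9
eef_pos: [0.5826, 0.0459, 0.195]
tool_rot: [0.62, 0.784, 0.002, 0.0]
ft_force: [-0.9, 0.1, -0.1]
grip_width: 0.085
t 10.95 tcp [0.5819 0.0461 0.1938] jawyaw 13.4 q6 1.4158554651497284 w 0.08546998912118414 F [-0.3575  0.6362 -0.4929]
SHIFT [10.1  0.2 88.8] TURN 0.013138619016392841
```

View pics/w13.png

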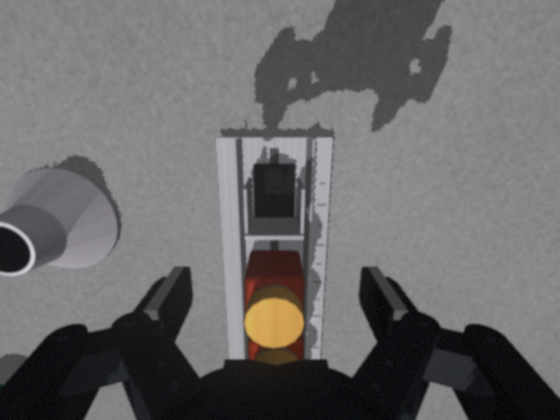

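```bash
python3 - <<'E'
from h import *
c=load("w13")
print(totr(onz(c,[(274,240),(247,238),(303,238)],.060)),totr(onz(c,[(248,185),(302,185)],.058)),totr(onz(c,[(275,138)],.012)),totr(onz(c,(274,323),.09)))
E
```

```text
[[ 77.646    0.3569]
 [ 79.3359  21.0504]
 [ 79.2933 -21.8912]] [[120.3621  19.2832]
 [120.3548 -20.1119]] [[150.5747  -0.5148]] [[25.5371  0.3742]]
```

```bash
python3 -m inch '[1,12,0,40,0, 1,12,0,80,0, 1,12,0,90,0, 1,12,0,90,0, -1,12,0,90,0, -1,12,0,90,0, -1,12,0,90,0, -1,12,0,90,0]';python3 -m inch '[-1,0,0,0,0]'; python3 - <<'E'
from h import *
c=snap("wrist","w14");c=snap("side","side14",(150,80,350,280),3)
p,r,o=tool();print(totr(p),p,o["ft_force"])
E
```

```text
clock: 11.75
eef_pos: [0.58, 0.0541, 0.1057]
tool_rot: [0.622, 0.783, 0.0, 0.001]
ft_force: [-3.9, -1.4, 5.9]
grip_width: 0.0452
clock: 11.85
eef_pos: [0.58, 0.0542, 0.1057]
tool_rot: [0.622, 0.783, 0.0, 0.001]
ft_force: [-2.9, -1.7, 6.8]
grip_width: 0.045
[[96.0085  0.2052]] [0.58   0.0542 0.1057] [-1.9768 -1.6908  5.2385]
```

View pics/w14.png

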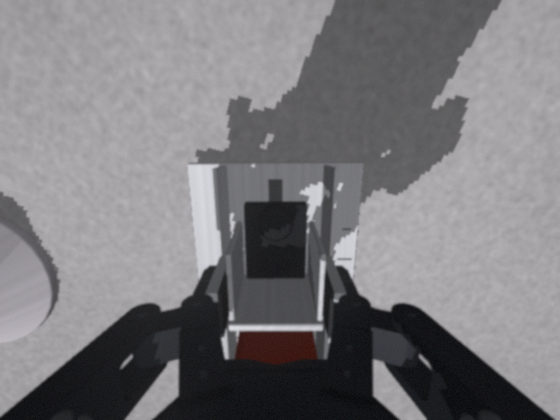

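View pics/side14.png

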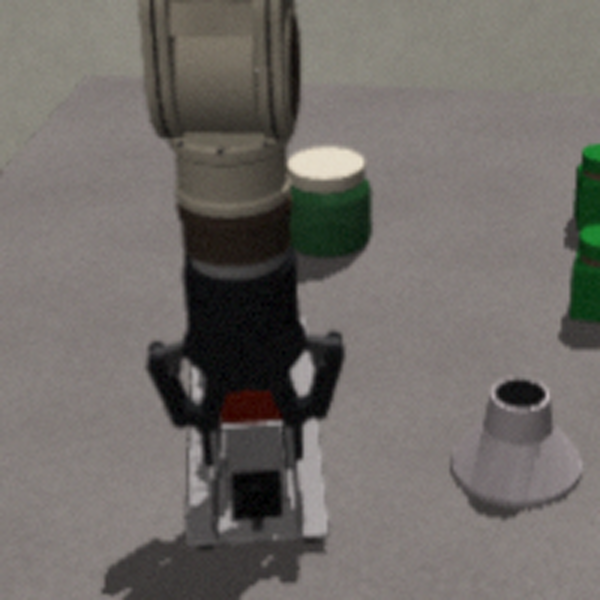

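```bash
python3 -m inch '[-1,-6,0,0,0, -1,-13,0,0,0, -1,-20,0,0,0, -1,-27,0,0,0, -1,-34,0,0,0, -1,-41,0,0,0, -1,-48,0,0,0, -1,-53,0,0,0]'; python3 -m inch '[-1,-2,0,0,0, -1,-4,0,0,0, -1,-6,0,0,0, -1,-6,0,0,0]';python3 - <<'E'
from h import *
p,r,o=tool();print(totr(p),p,o["ft_force"]@np.r_[xh,0])
E
```

```text
clock: 12.75
eef_pos: [0.5917, 0.0045, 0.1057]
tool_rot: [0.621, 0.784, 0.002, -0.001]
ft_force: [-4.4, 6.9, 5.6]
grip_width: 0.0447
clock: 13.15
eef_pos: [0.5931, -0.0011, 0.1057]
tool_rot: [0.621, 0.784, 0.002, -0.001]
ft_force: [-3.8, 5.3, 6.9]
grip_width: 0.0448
[[39.1733  0.1999]] [ 0.5931 -0.0011  0.1057] 6.079589921069558
```

```bash
python3 -m inch '[-1,-1,0,0,0, -1,-2,0,0,0, -1,-3,0,0,0, -1,-4,0,0,0, -1,-4,0,0,0]'; python3 -m inch '[-1,-1,0,0,0, -1,-2,0,0,0, -1,-2,0,0,0]'; python3 -m inch '[-1,-1,0,0,0, -1,-2,0,0,0, -1,-2,0,0,0]'
```

```text
clock: 13.65
eef_pos: [0.5939, -0.0046, 0.1057]
tool_rot: [0.621, 0.784, 0.002, -0.001]
ft_force: [-3.7, 6.5, 7.1]
grip_width: 0.0447
clock: 13.95
eef_pos: [0.5944, -0.0065, 0.1057]
tool_rot: [0.621, 0.784, 0.002, -0.001]
ft_force: [-4.4, 6.6, 6.6]
grip_width: 0.0447
clock: 14.25
eef_pos: [0.5944, -0.0068, 0.1057]
tool_rot: [0.621, 0.784, 0.003, -0.003]
ft_force: [-5.6, 12.9, 8.0]
grip_width: 0.0447
```

```bash
python3 -m inch '[-1,-1,0,0,0, -1,-2,0,0,0, -1,-2,0,0,0, -1,-2,0,0,0]'; python3 -m inch '[-1,-2,0,0,0, -1,-2,0,0,0]'; python3 - <<'E'
from h import *
c=snap("wrist","w15");c=snap("side","side15",(150,80,350,280),3);c=snap("top","top15",(190,100,390,250),4)
p,r,o=tool();print(totr(p))
E
```

```text
clock: 14.65
eef_pos: [0.5945, -0.007, 0.1057]
tool_rot: [0.62, 0.784, 0.004, -0.004]
ft_force: [-6.2, 17.2, 8.9]
grip_width: 0.045
clock: 14.85
eef_pos: [0.5945, -0.0072, 0.1057]
tool_rot: [0.62, 0.785, 0.006, -0.006]
ft_force: [-7.2, 22.3, 10.1]
grip_width: 0.0451
[[32.9194  0.2202]]
```

View pics/w15.png

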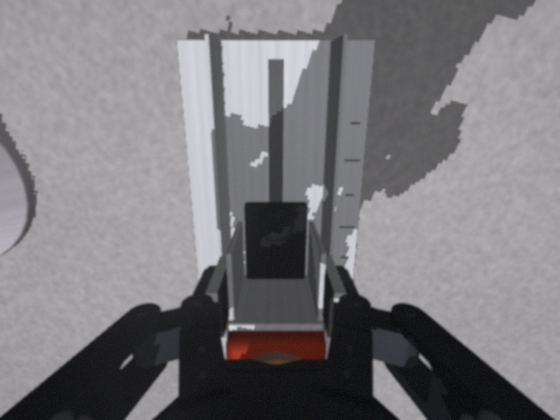

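View pics/top15.png

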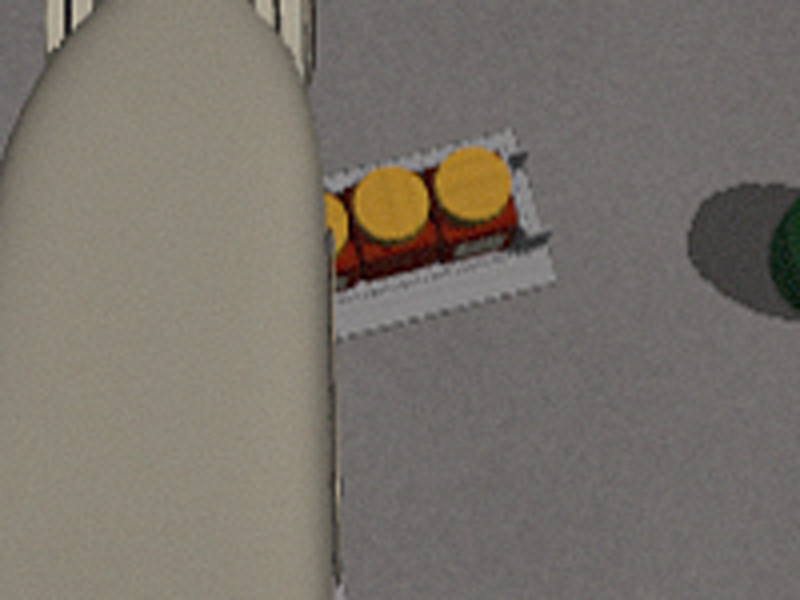

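```bash
python3 -m inch '[-1,3,0,0,0, -1,5,0,0,0, -1,5,0,0,0]'; python3 -m inch '[1,0,0,0,0, 1,0,0,0,0, 1,0,0,0,0, 1,0,0,0,0, 1,0,0,-50,0, 1,0,0,-100,0, 1,0,0,-150,0, 1,0,0,-150,0]'; python3 - <<'E'
from h import *
c=snap("wrist","w16")
plan((.4578,.3121,.25),np.radians(112.3))
E
```

```text
clock: 15.3
eef_pos: [0.5944, -0.0065, 0.1057]
tool_rot: [0.62, 0.784, 0.002, -0.002]
ft_force: [-4.0, 8.5, 7.8]
grip_width: 0.0447
clock: 16.1
eef_pos: [0.5987, -0.0101, 0.2623]
tool_rot: [0.622, 0.783, 0.005, 0.006]
ft_force: [0.6, 0.0, -0.3]
grip_width: 0.0852
t 16.15 tcp [ 0.5973 -0.01    0.2584] jawyaw 13.1 q6 1.3250716955354442 w 0.08533498477439763 F [ 0.4603  0.276  -0.7256]
SHIFT [345.4 -62.8   6.9] TURN 13.470052537713578
```

View pics/w16.png

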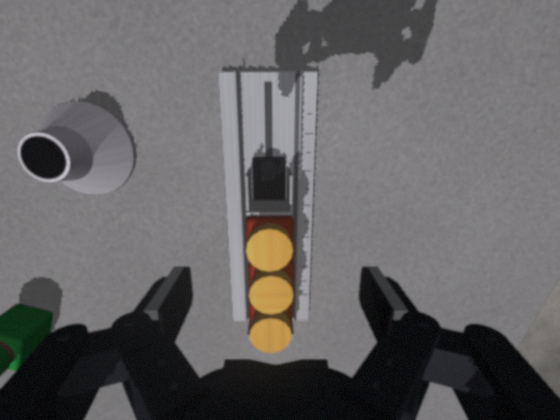

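```bash
python3 -m inch '[1,345,-63,7,-16.5, 1,345,-63,7,-16.5, 1,345,-63,7,-16.5, 1,345,-63,7,-16.5, 1,345,-63,7,-16.5, 1,345,-63,7,-16.5, 1,345,-63,7,-16.5, 1,345,-63,7,-16.5]';  python3 - <<'E'
from h import *
plan((.4578,.3121,.25),np.radians(112.3))
E
```

```text
clock: 16.95
eef_pos: [0.4517, 0.3166, 0.2444]
tool_rot: [0.064, 0.998, -0.0, -0.002]
ft_force: [1.2, -0.3, -0.5]
grip_width: 0.0856
t 16.95 tcp [0.4517 0.3166 0.2444] jawyaw 82.7 q6 0.7375671160471761 w 0.08557220910166949 F [ 1.1714 -0.295  -0.4742]
SHIFT [-6.6 -3.7 -5.6] TURN -4.930422293128143
```

```bash
python3 -m inch '[1,0,0,0,-4.9, 1,0,0,0,-4.9, 1,0,0,0,-4.9, 1,0,0,0,-4.9, 1,0,0,0,-4.9]';  python3 - <<'E'
from h import *
c=snap("wrist","w17")
for ce,s,m in blobs(c,(8,60,60),(25,255,255),1000):
    k=max(cv2.findContours(m,0,2)[0],key=cv2.contourArea);b=cv2.boxPoints(cv2.minAreaRect(k));B=onz(c,b,.018);print(ce,s,b,B,B.mean(0))
    for i in range(4): v=B[i]-B[i-1];print(np.degrees(np.arctan2(v[1],v[0])),np.linalg.norm(v))
plan((.4578,.3121,.25),np.radians(112.3))
E
```

```text
clock: 17.45
eef_pos: [0.4545, 0.3114, 0.2447]
tool_rot: [-0.185, 0.983, -0.001, -0.001]
ft_force: [0.0, 0.3, 0.6]
grip_width: 0.0851
[277.4677 194.2838] [ 246  125   62  143 8144] [[246. 125.]
 [307. 125.]
 [307. 267.]
 [246. 267.]] [[0.3971 0.2582 0.018 ]
 [0.3754 0.314  0.018 ]
 [0.5188 0.3756 0.018 ]
 [0.5443 0.3104 0.018 ]] [0.4589 0.3145 0.018 ]
-160.49093191251538 0.15616600724579544
111.31332353487714 0.05980041455367719
23.248032108294552 0.15612521161220427
-68.64380225759234 0.06998820358160994
t 17.5 tcp [0.4546 0.3115 0.245 ] jawyaw 111.2 q6 0.23053360533685355 w 0.08541302188620697 F [-0.309 -0.488 -0.348]
SHIFT [-3.2 -0.6 -5. ] TURN -0.1815178467827586
```

View pics/w17.png

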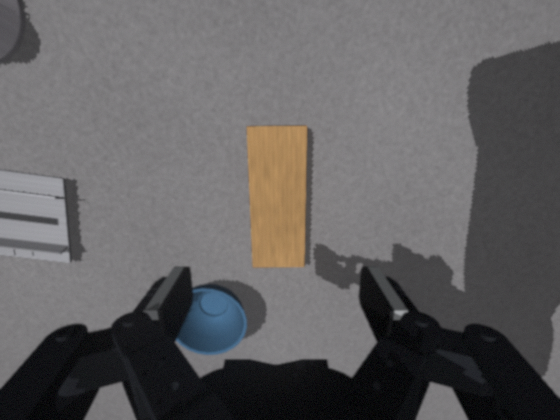

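```bash
python3 - <<'E'
from h import *
c=load("w17")
B=onz(c,[(247,125.5),(307.5,125.5),(305,267),(251.5,267)],.018);print(B,B.mean(0))
for i in range(4): v=B[i]-B[i-1];print(np.degrees(np.arctan2(v[1],v[0])),np.linalg.norm(v))
m=B.mean(0)
plan((m[0],m[1],.079),np.radians(112))
bl=[(ce,onz(c,ce,.03)) for ce,s,mm in blobs(c,(95,80,40),(125,255,255),300)];print(bl)
E
```

```text
[[0.3972 0.2593 0.018 ]
 [0.3756 0.3146 0.018 ]
 [0.5197 0.3734 0.018 ]
 [0.542  0.3163 0.018 ]] [0.4586 0.3159 0.018 ]
-158.52913698984162 0.15562174349359043
111.31189092881414 0.05934122669162184
22.22347827868171 0.1555904253006786
-68.6410557267678 0.06138483245050409
t 17.5 tcp [0.4546 0.3115 0.245 ] jawyaw 111.2 q6 0.23053360533685355 w 0.08541302188620697 F [-0.309 -0.488 -0.348]
SHIFT [ -5.8   2.8 165.9] TURN -0.1315178467827596
[(array([212.339 , 321.5758]), array([[0.6196, 0.2965, 0.03  ]]))]
```

```bash
python3 -m inch '[1,-5,3,50,0, 1,-5,3,100,0, 1,-5,3,145,0, 1,-5,3,160,0, 1,-5,3,168,0, 1,-5,3,168,0]'; python3 - <<'E'
from h import *
c=snap("wrist","w18");snap("side","side18",(180,260,360,400),4)
plan((.4586,.315,.077))
E
```

```text
clock: 18.1
eef_pos: [0.458, 0.3161, 0.0771]
tool_rot: [-0.184, 0.983, -0.001, -0.001]
ft_force: [0.3, -1.4, 0.8]
grip_width: 0.0851
t 18.2 tcp [0.4594 0.3171 0.0794] jawyaw 111.3 q6 0.23280613519568819 w 0.0853463817381466 F [ 0.4254  0.1249 -0.6452]
SHIFT [ 1.5 -1.6  2.4] TURN None
```

View pics/w18.png

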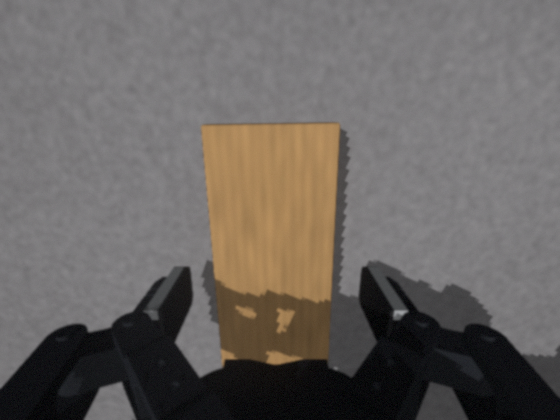

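View pics/side18.png

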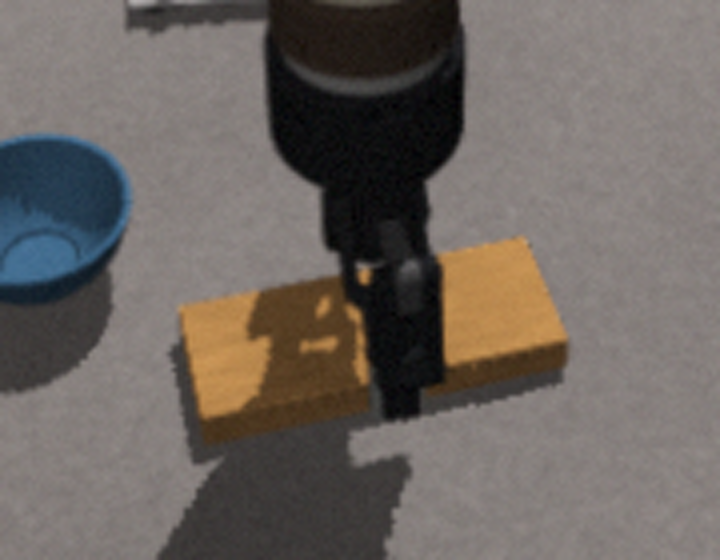

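```bash
python3 -m inch '[1,0,0,2,0, 1,0,0,2,0, -1,0,0,2,0, -1,0,0,2,0, -1,0,0,2,0, -1,0,0,2,0, -1,0,0,2,0]'; python3 -m inch '[-1,0,0,-20,0, -1,0,0,-60,0, -1,0,0,-110,0, -1,0,0,-150,0, -1,0,0,-150,0, -1,0,0,-150,0]';python3 - <<'E'
from h import *
c=snap("wrist","w19");snap("side","side19",(160,180,360,380),3)
plan(tr(-58,0,.24))
E
```

```text
clock: 18.9
eef_pos: [0.4591, 0.3169, 0.0775]
tool_rot: [-0.185, 0.983, 0.0, 0.001]
ft_force: [-1.8, -1.2, 5.6]
grip_width: 0.0585
clock: 19.5
eef_pos: [0.459, 0.3169, 0.2275]
tool_rot: [-0.185, 0.983, 0.001, 0.001]
ft_force: [-0.9, -0.2, -2.1]
grip_width: 0.0584
t 19.6 tcp [0.4578 0.316  0.2249] jawyaw 111.3 q6 0.23240566793536063 w 0.0583560166883021 F [-0.7616 -0.4011 -0.5858]
SHIFT [   2.5 -440.9  -14.8] TURN None
```

View pics/w19.png

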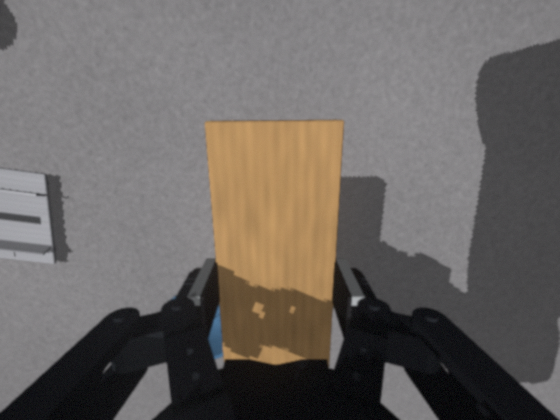

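View pics/side19.png

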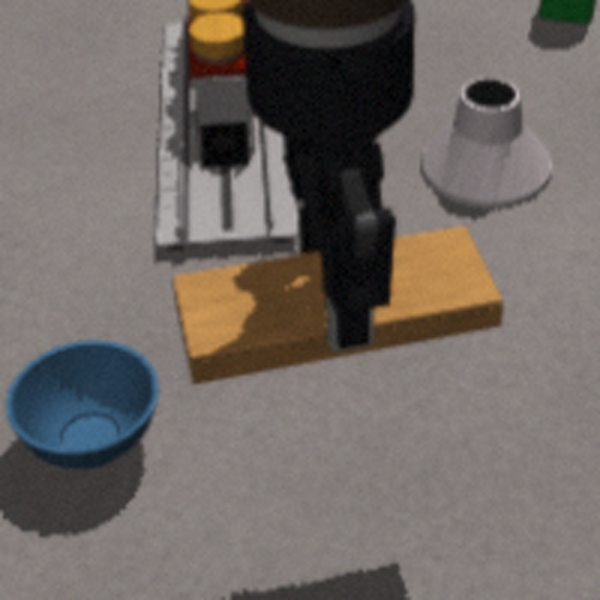

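```bash
python3 - <<'E'
from h import *
c=load("w19");p,r,o=tool()
P=onz(c,[(207,122),(343,121.5),(275,121.7)],p[2]-.0595);print("cap far edge in tool",r.inv().apply(P-p)*1000)
c=load("w16")
cs=[]
for ce,s,m in blobs(c,(10,100,80),(25,255,255),300):
    k=max(cv2.findContours(m,0,2)[0],key=cv2.contourArea);e=cv2.fitEllipse(k);print(ce,e[0],s,totr(onz(c,ce,.09)))
print("stop top",totr(onz(c,[(250,214),(290,214)],.06)))
t=snap("top","top19",(190,100,390,250),4)
for ce,s,m in blobs(t,(12,130,100),(25,255,255),100): print("top",ce,s,totr(onz(t,ce,.09)))
E
```

```text
cap far edge in tool [[ 75.9248 -28.8682  59.7359]
 [ 76.1681  30.1247  59.6962]
 [ 76.105    0.6346  59.7162]]
[270.0511 287.7718] (269.8464050292969, 284.3461608886719) [ 245  227   49  126 4580] [[-47.8109  -0.408 ]]
stop top [[ 17.1167  18.9368]
 [ 16.7935 -20.7055]]
top [307.9453 145.5912] [299 137  19  18 274] [[-106.185    1.819]]
top [287.3584 150.4731] [278 142  19  18 279] [[-58.0445   0.8615]]
top [267.0993 156.2518] [258 147  19  19 282] [[-10.2389   2.1172]]
top [ 87.2716 190.0123] [ 74 182  25  17 243] [[402.133  -27.3486]]
top [ 97.7054 236.4396] [  79  216   40   44 1110] [[398.9952  82.4612]]
top [525.3462 410.0577] [493 403  67  17 260] [[-389.8087  666.8816]]
```

View pics/top19.png

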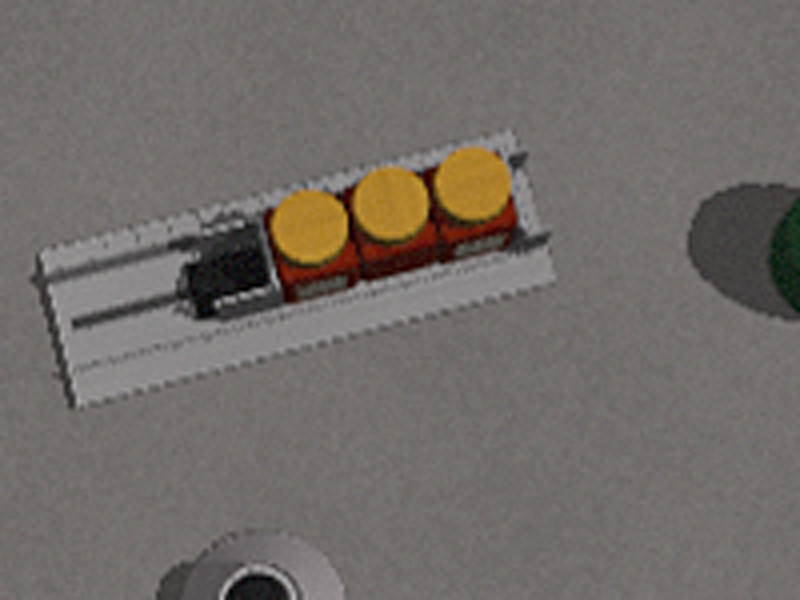

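```bash
python3 - <<'E'
from h import *
plan(tr(-57,0.2,.24),np.radians(13.3))
E
python3 -m inch '[-1,3,-440,-15,16.3, -1,3,-440,-15,16.3, -1,3,-440,-15,16.3, -1,3,-440,-15,16.3, -1,3,-440,-15,16.3, -1,3,-440,-15,16.3, -1,3,-440,-15,16.3, -1,3,-440,-15,16.3]'; python3 - <<'E'
from h import *
plan(tr(-57,0.2,.2),np.radians(13.3))
E
```

```text
t 19.65 tcp [0.4576 0.3159 0.2245] jawyaw 111.3 q6 0.23243956523887252 w 0.05808891926366927 F [ 0.4601 -0.59    0.1362]
SHIFT [   2.4 -439.9  -15.1] TURN -13.666066180447038
clock: 20.45
eef_pos: [0.6009, -0.0587, 0.2379]
tool_rot: [0.405, 0.914, -0.001, -0.002]
ft_force: [0.9, 1.1, -1.1]
grip_width: 0.058
t 20.45 tcp [ 0.6009 -0.0587  0.2379] jawyaw 42.2 q6 0.7368306898403466 w 0.05799417470227299 F [ 0.8957  1.0872 -1.0939]
SHIFT [-36.4 -13.4  37.8] TURN 4.816033738937504
```

```bash
python3 -m inch '[-1,-36,-13,0,4.8, -1,-36,-13,0,4.8, -1,-36,-13,0,4.8, -1,-36,-13,0,4.8, -1,-36,-13,0,4.8, -1,-36,-13,10,4.8]'; python3 - <<'E'
from h import *
snap("wrist","w20");snap("side","side20",(140,80,340,280),3)
plan(tr(-57,0.2,.19),np.radians(13.3))
E
```

```text
clock: 21.05
eef_pos: [0.6164, -0.0921, 0.2297]
tool_rot: [0.617, 0.787, 0.0, 0.0]
ft_force: [0.1, 0.8, -0.0]
grip_width: 0.0582
t 21.15 tcp [ 0.6149 -0.0918  0.2273] jawyaw 13.8 q6 1.1815360914690065 w 0.05834630121336862 F [-0.4273  0.071  -1.8522]
SHIFT [-2.9 -0.2 37.3] TURN 0.08508863768212736
```

View pics/w20.png

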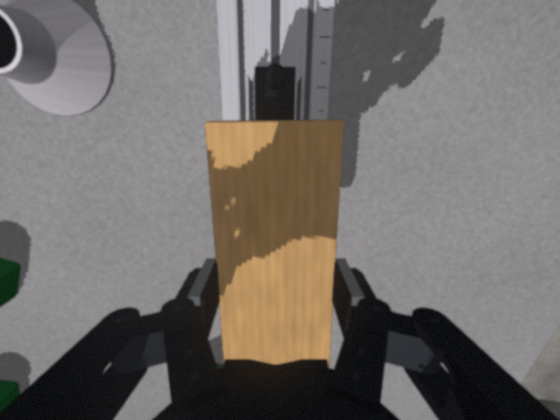

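View pics/side20.png

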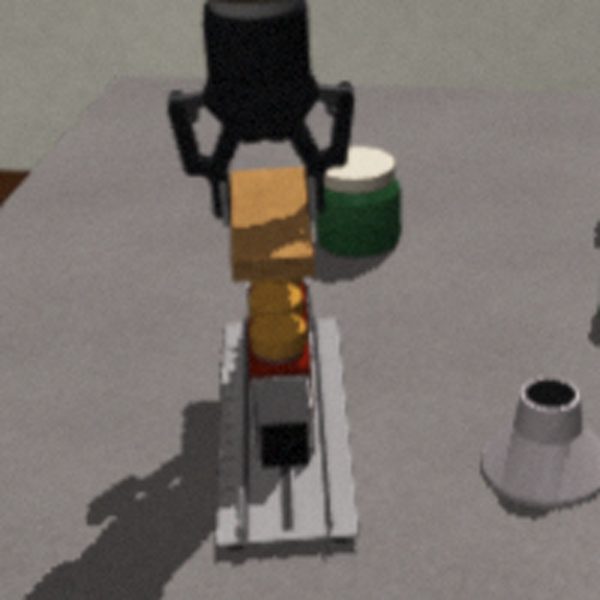

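```bash
python3 -m inch '[-1,-3,0,25,0.1, -1,-3,0,45,0.1, -1,-3,0,50,0.1, -1,-3,0,50,0.1]'; python3 - <<'E'
from h import *
snap("wrist","w21");snap("side","side21",(140,80,340,280),3)
plan(tr(-57,0.2,.1535),np.radians(13.3))
E
```

```text
clock: 21.55
eef_pos: [0.6159, -0.0948, 0.1787]
tool_rot: [0.621, 0.784, -0.001, -0.001]
ft_force: [0.2, -0.8, -0.2]
grip_width: 0.0578
t 21.65 tcp [ 0.6172 -0.0949  0.1808] jawyaw 13.2 q6 1.188141609526151 w 0.057955556269893 F [ 0.0552 -0.4759 -0.0187]
SHIFT [ 0.7 -1.9 27.3] TURN -0.020168695024301242
```

View pics/w21.png

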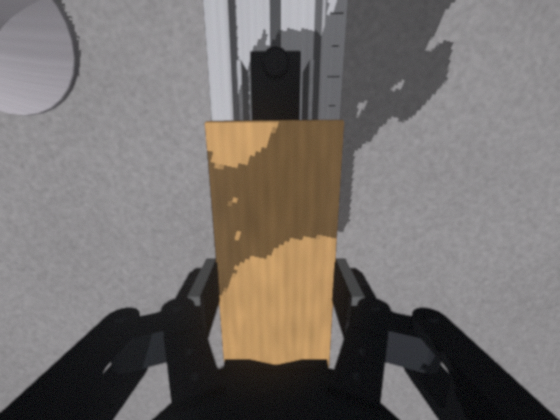

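View pics/side21.png

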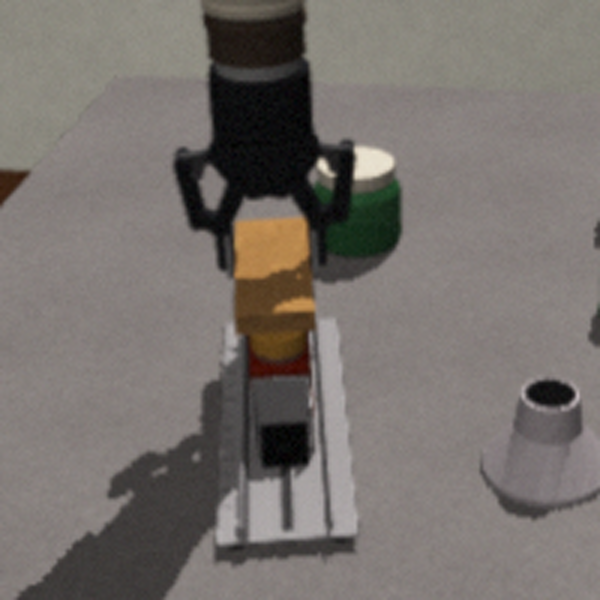

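```bash
python3 -m inch '[-1,0.5,-0.5,8,0, -1,0.5,-0.5,12,0, -1,0.5,-0.5,16,0, -1,0.5,-0.5,16,0]'; python3 - <<'E'
from h import *
snap("wrist","w22");snap("side","side22",(140,80,340,280),3)
plan(tr(-57,0.2,.1535),np.radians(13.3))
E
```

```text
clock: 22.05
eef_pos: [0.6157, -0.0946, 0.1633]
tool_rot: [0.621, 0.783, -0.0, -0.001]
ft_force: [-0.8, 0.4, -0.6]
grip_width: 0.058
t 22.15 tcp [ 0.6161 -0.0947  0.1639] jawyaw 13.2 q6 1.1888059512327835 w 0.058208894504570875 F [ 0.1143 -0.0556 -0.7889]
SHIFT [ 0.1 -0.9 10.4] TURN -0.024751313348993456
```

View pics/side22.png

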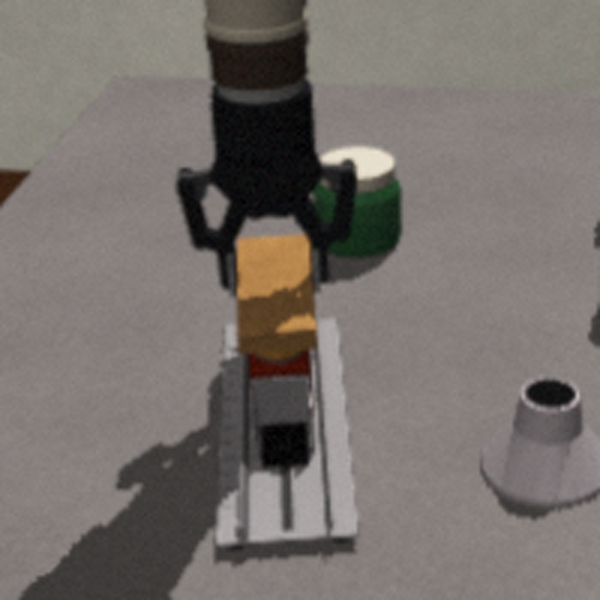

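No contact force, and the cap's rim is already below the lid tops. I'll lower it the rest of the way.

```bash
python3 -m inch '[-1,0,0,4,0, -1,0,0,8,0, -1,0,0,9,0, -1,0,0,9,0]'; python3 -m inch '[-1,0,0,1,0, -1,0,0,2,0, -1,0,0,2,0]'; python3 - <<'E'
from h import *
snap("wrist","w23");snap("side","side23",(140,80,340,280),3)
plan(tr(-57,0.2,.1535),np.radians(13.3))
E
```

```text
clock: 22.55
eef_pos: [0.6159, -0.0946, 0.1546]
tool_rot: [0.621, 0.783, -0.0, -0.0]
ft_force: [-0.6, 0.2, 0.7]
grip_width: 0.0581
clock: 22.85
eef_pos: [0.6163, -0.0947, 0.1536]
tool_rot: [0.621, 0.783, 0.0, 0.0]
ft_force: [-0.9, -0.3, 3.0]
grip_width: 0.0578
t 22.95 tcp [ 0.6163 -0.0947  0.1536] jawyaw 13.2 q6 1.1888038253014055 w 0.05784294377910598 F [-0.7425  0.1754  2.8691]
SHIFT [ 0.2 -1.1  0.1] TURN -0.024791307645727956
```

View pics/side23.png

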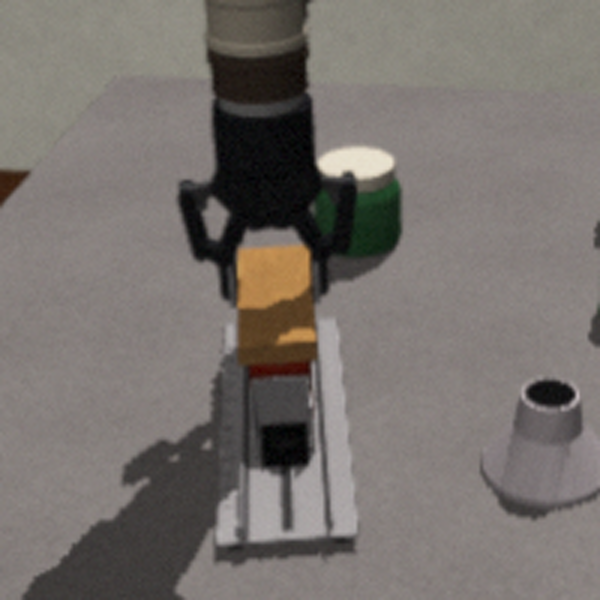

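```bash
python3 -m inch '[1,0,0,0,0, 1,0,0,0,0, 1,0,0,0,0, 1,0,0,0,0, 1,0,0,-30,0, 1,0,0,-80,0, 1,0,0,-120,0, 1,0,0,-120,0]'; python3 -m inch '[1,0,-50,0,0, 1,0,-100,0,0, 1,0,-150,0,0, 1,0,-200,0,0, 1,0,-250,0,0, 1,0,-250,0,0, 1,0,-250,0,0]'; python3 - <<'E'
from h import *
snap("side","side24",(140,80,400,280),3);t=snap("top","top24",(190,100,390,250),4)
for ce,s,m in blobs(t,(8,130,80),(25,255,255),200):
    k=max(cv2.findContours(m,0,2)[0],key=cv2.contourArea);b=cv2.boxPoints(cv2.minAreaRect(k));B=onz(t,b,.094);print(ce,totr(B).mean(0),totr(B).round(1).tolist())
E
```

```text
clock: 23.75
eef_pos: [0.6191, -0.0951, 0.2807]
tool_rot: [0.621, 0.783, 0.003, 0.006]
ft_force: [1.4, -0.2, 0.2]
grip_width: 0.0852
clock: 24.45
eef_pos: [0.3717, -0.1518, 0.273]
tool_rot: [0.622, 0.783, 0.0, 0.0]
ft_force: [0.8, -0.6, -0.2]
grip_width: 0.0852
[287.2311 150.4767] [-57.9502   1.3218] [[19.7, -28.1], [-136.4, -29.6], [-134.7, 30.9], [19.7, 32.1]]
[525.1331 410.0844] [-389.3749  665.5189] [[-319.0, 652.2], [-461.5, 665.5], [-459.6, 678.9], [-317.4, 665.5]]
```

View pics/side24.png

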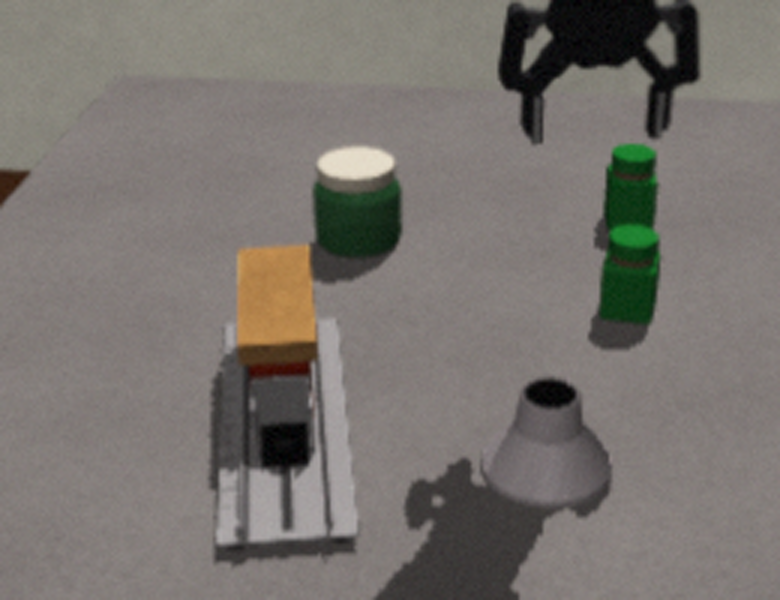

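View pics/top24.png

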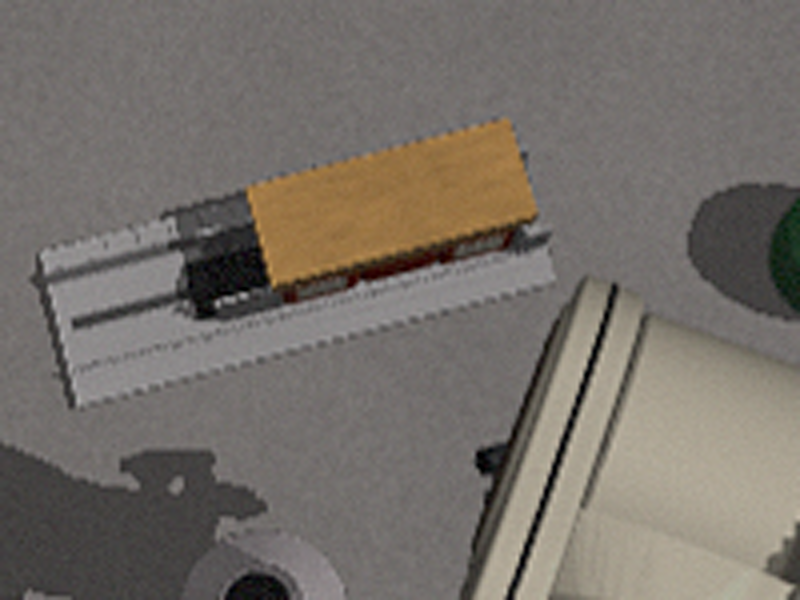

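```bash
python3 - <<'E'
from h import *
o=sensors.get_obs();print(o["clock"],o["ft_force"]);print(order.job_done())
E
```

```text
24.55 [0.83   0.3972 0.7434]
the job is handed in; nothing more can be done
None
```

I stood both loose red jars in the tray in line with the first one and slid the end stop up until the three jars pressed against the wall. Then I lowered the cap over the lids, let go and backed the arm away. The job was handed in at 24.6 s of the 69 s allowed.

**Jars and stop:** The top view put the lid centres 48.1 and 47.8 mm apart, against 48 mm for touching jars. The stop stalled against the jars at about 22 N. I then eased off to about 8 N before opening the fingers.

**Cap:** It touched down with about 3 N at the height expected for fully down. The top view showed its centre on the lid row's, within 0.5 mm both ways. Its edges were square to the row in the top and side pictures.

**Bystanders:** The pickle jar, the funnel and the green look-alikes were standing in place in the last side view. The bowl was outside the last pictures I viewed. I saw it undisturbed while lifting the cap, and the arm did not go near it after that.

**Disagreement:** The top and wrist cameras put the tray's centre line about 2–3 mm apart. I followed the wrist view, and the fingers closed centrally on the stop within 0.2 mm of that line.

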